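Refit the mixer platform on its keyed drive hub

ROBOT

A 6-joint arm with a two-finger parallel gripper is mounted at the origin on a cart in front of the work surface, level with it; the furniture and walls round the work are solid. World frame = base frame: x ahead of the robot, y to its left, z up, the work surface at z = 0. Lengths are in mm, angles in rad, forces in N, time in s.
With the tool pointing down it reaches from about 400 to 925 mm from the base axis. Payload 12.5 kg.
Tool frame: the origin (TCP) lies at the very end of the fingers, on their centre line; the grasp point (between the pads) lies 19 mm behind it; x points along the fingers, y is the direction in which the jaws open and shut, and the axes are right-handed (so a half turn about x gives the same grasp; the last joint's range is limited). The gripper opens to 95 mm and grips with 3 to 60 N. Pads are 20 mm wide; open, the fingers measure 119 mm over their backs; the gripper's body (75 mm by 180 mm) begins 59 mm behind the grasp point.
Start: joints at [1.11, 0.491, 1.559, -0, 1.092, -0.106], TCP at [217.111, 586.097, 214.661] pointing down, gripper open.
Joint ranges: [-3.1, 3.1], [-0.84, 2.19], [0.05, 2.79], [-1.13, 4.28], [0.06, 2.93], [-2.69, 2.69]. Speed limits (rad/s): [2.22, 2.22, 2.79, 3.14, 3.14, 3.14].

INTERFACE

Orientations are given as [roll, pitch, yaw] about the fixed x, y, z axes, in that order (R = Rz(yaw) Ry(pitch) Rx(roll)).
In Python, from cell import env, optics, job gives the robot as it stands.
- The arm moves only by the shell command python3 -m handwheel 'ROWS' [OPENING]. ROWS is JSON, a list of rows, each an object with "travel": the shift along the world's x, y, z in mm, a list of three; "roll": the turn about the world's z in degrees. In form: [{"travel": [dx, dy, dz], "roll": roll}, ...]. A call has 1 to 8 rows; each row is the pose to reach, as a shift and turn from the pose commanded when the call began; what a row does not reach only later rows make up. A row lasts 1/10 s, in which the tool goes at most 50 mm and 8.59 degrees, less where a joint would pass 70% of its speed; a pose out of reach is approached as far as the arm can. A call with a gripper value outside its range is refused whole. OPENING is the closure, from -1 (fully open) to 1 (shut), set as the call begins (- or left out, the last holds). The fingers move at their own pace and stop on an object; the grip force is fixed at half the most. Time passes only in rows, so rows that repeat a pose let the fingers close. It gives the time, the measured TCP pose, the force and the opening at its end, in the units of the state.
- env.state(): the state, without advancing time (a new reading comes with each control period).
- optics.read_camera(name): name is "scene" or "top" or "wrist"; returns the picture (400x640x3 uint8, red, green, blue); there is no depth.
- optics.camera_params(name): a dict with "fx", "fy", "cx", "cy" (pixels), "world_from_camera" (4x4, takes a point from camera to world coordinates). Camera axes: x right, y up, looking along -z (the intrinsics and any distortion apply to the point x, -y, -z); pixel columns grow to the right and rows downward; lengths in mm; the calibration is good to about 2 mm. The wrist camera is an equidistant fisheye: a pixel r from the principal point sees the ray r / f radians off the axis. A picture is of the moment at which its call begins: read the wrist's pose just before it. camera_params takes no time and is no camera call; for the wrist camera it gives the pose at the moment of the call.
- job.job_done(): hands the job in, once; it reports no verdict.
The state is a dict: "t": time; "joints": joint angles; "qvel": joint speeds; "tau": joint torques, N m; "eef_pos": TCP position; "tcp_rot": TCP orientation; "ft_force": force on the tool from outside, world axes, zero at the start; "moment": the same for the moment, N m; "opening": opening from 0.0 (shut) to 1.0 (fully open).
Only numpy, scipy, OpenCV 4.12 (cv2) and the standard library are available. Lean on these libraries where they do the work, as an engineer would, in place of code of your own. Each camera call takes 0.05 s, during which the arm holds its last target.

TASK

Put the aluminium platform back on the bench mixer: hook its tongue under the retaining lip with the platform tilted, then swing it down over the drive spigot. The key at the foot of the spigot is out of line with the platform's slot, so turn the spigot until the slot drops over the key and the platform lies flat and fully home on the deck, and let go. Leave the wash bottle, the tip box and the timer where they stand.

Things in the scene. Friction and masses are not known exactly. Their poses are not given: they have to be found in the camera images.
- grip (a point): Centre of the loose platform's upright grip plate. Platform axes: x from grip to tongue, z up. Aluminium plate 166 x 110 mm, 8 mm thick, about 0.2 kg. Grip plate: 14 mm thick (x), 60 mm wide (y), top 48 mm and this point 28 mm above the platform's underside; small foot ribs at y = +-24 mm. Rails along x at y = +-50 mm, 24 mm high.
- slot (a point): Centre of the platform's slot, on its underside, 60 mm in +x from the grip point and 28 mm below it. The through slot is 72 mm long (along x) and 22 mm wide (along y).
- tongue (a point): Middle of the end of the platform's tongue, 100 mm in +x from the slot centre, 3 mm above the underside. The tongue is 6 mm thick, 60 mm wide and sticks out 14 mm beyond the plate's far edge.
- deck (a point): Hub axis at the top of the mixer's flat steel deck. The mixer is a fixed grey box 216 x 136 mm, its deck 55 mm above the bench. Axes: x from the hub to the retaining lip, z up. With the platform seated, its slot point is here and its x lies along this x.
- key (a point): Centre of the steel key bar on the hub axis, 5 mm above the deck (axes as the mixer's: the bar's own angle is not reported). Bar 64 x 18 mm, 10 mm high, fixed to the spigot. The platform seats only with the bar along the mixer's x, within 3.5 degrees, either way round. At the start the bar is 26 to 152 degrees counter-clockwise of that, seen from above.
- spigot_top (a point): Top of the hub's round steel spigot, 66 mm above the deck; 17 mm in diameter, top 8 mm tapered to 12 mm. It stands through the slot: grip it to turn the hub (0.06 N m of friction, either way, stays where left). On the misaligned key the platform rests tilted 5 to 10 degrees, its top 16 to 26 mm above the deck at the hub; lined up, it drops home by its own weight and the slot stops the hub.
- lip (a point): Middle of the free lower edge of the retaining lip, 88 mm in +x from the hub axis, 13 mm above the deck. The lip, 8 mm thick (top 21 mm above the deck), covers the deck from here to an end wall 104 mm from the hub axis; between its side cheeks 68 mm are free for the tongue.
- wash_bottle: Bystander: white wash bottle with bent red spout, 201 mm high, loose; origin at the centre of its underside. Leave it alone.
- tip_box: Bystander: blue pipette-tip box, 88 x 122 x 74 mm, loose; origin at the centre of its underside. Leave it alone.
- timer: Bystander: white round timer with red knob, 62 mm across, 38 mm high, loose; origin at the centre of its underside. Leave it alone.
There are look-alikes about, which are no part of the job. Of the things that look like the part that bears grip, the larger one is meant.

How it is judged (in metres and radians):
On the way:
1. the platform's tongue is under the retaining lip while the platform is still tilted (x of tongue in the frame of deck above 0.091 m and z of tongue in the frame of deck between -0.003 and 0.011 m and angle between slot's own z axis and vertical above 0.07 rad), for 0.1 s.
At the end, for the whole second after the job is handed in: The platform lies flat on the mixer's deck (underside within 3 mm of the deck at the hub, tilted less than 0.03 rad), its slot over the key and centred on the hub axis within 7 mm, its tongue under the lip, at rest and released (z of slot in the frame of deck between -0.003 and 0.003 m and horizontal distance between slot and deck below 0.007 m and angle between slot's own z axis and vertical below 0.03 rad and angle between the x axis of slot and the x axis of deck, either way round below 0.1 rad and x of tongue in the frame of deck above 0.091 m and linear speed of platform below 0.02 m/s); the robot touches nothing.
It fails at once if the wash bottle is displaced by more than 3 cm (distance of wash_bottle from where it was at the start of the episode above 0.03 m).
It fails at once if the tip box is displaced by more than 3 cm (distance of tip_box from where it was at the start of the episode above 0.03 m).
It fails at once if the timer is displaced by more than 3 cm (distance of timer from where it was at the start of the episode above 0.03 m).
It also fails if it takes over 64 s, if anything falls off the work surface, if the arm or the gripper's body presses on something with over 40 N, if the wrist force passes 120 N, or if a joint passes its speed limit or range.

## Working session

There is one attempt and no reset: what is moved stays moved. The work goes in short steps, Python scripts to look and compute and a shell command to move; the robot and the scene stay as the last step left them, time stands still between calls to the robot, and variables do not carry over. Pictures are saved under pics/ and viewed, and the job is handed in when it is done.

```bash
ls; mkdir -p pics; cat > h.py <<'E'
import numpy as np,cv2
from cell import env,optics,job
def snap(n,f):
    p=optics.camera_params(n); im=optics.read_camera(n); cv2.imwrite('pics/'+f,im[:,:,::-1]); np.save('pics/'+f+'.npy',im); return im,p
def ray(p,u,v,fish=False):
    x=(u-p['cx'])/p['fx'];y=(v-p['cy'])/p['fy']
    if fish:
        r=np.hypot(x,y);d=np.array([x/r*np.sin(r),y/r*np.sin(r),np.cos(r)]) if r>0 else np.array([0,0,1.])
    else: d=np.array([x,y,1.])
    T=np.array(p['world_from_camera']);d=T[:3,:3]@(d*[1,-1,-1]);return T[:3,3],d
def onz(p,u,v,z,fish=False):
    o,d=ray(p,u,v,fish);return o+d*(z-o[2])/d[2]
def proj(p,X,fish=False):
    T=np.array(p['world_from_camera']);c=T[:3,:3].T@(np.array(X)-T[:3,3]);c=c*[1,-1,-1]
    if fish:
        r=np.hypot(c[0],c[1]);th=np.arctan2(r,c[2]);x,y=c[0]/r*th,c[1]/r*th
    else: x,y=c[:2]/c[2]
    return p['cx']+p['fx']*x,p['cy']+p['fy']*y
E
python3 - <<'E'
from h import *
print(env.state())
for n in ['scene','top','wrist']:
    im,p=snap(n,n+'0.png');print(n,p)
E
```

```text
pics
{'t': 0.0, 'joints': array([ 1.11040663e+00,  4.91559608e-01,  1.55944431e+00, -1.53798739e-06,
        1.09167742e+00, -1.05622937e-01]), 'qvel': array([ 1.17464419e-05, -1.06493373e-03, -6.49037133e-04, -4.09598984e-04,
       -1.24336561e-04,  6.80651447e-05]), 'tau': array([-1.78026898e-03, -6.12633491e+01, -2.58178550e+01,  6.91634906e-02,
        4.82917868e-02, -1.07753444e-04]), 'eef_pos': array([216.99458455, 585.87040115, 214.06348233]), 'tcp_rot': array([-1.67516634,  1.56970764, -2.02993239]), 'ft_force': array([0.39678846, 0.78528054, 0.16752789]), 'moment': array([0.01226207, 0.00309621, 0.05036486]), 'opening': 0.9980046371430644}
scene {'fx': 519.0681034507039, 'fy': 519.0681034507039, 'cx': 318.0932265489483, 'cy': 211.16696215173272, 'world_from_camera': array([[ 7.97020453e-01,  4.25686385e-01, -4.28426773e-01,
        -3.65475294e+01],
       [-6.03806149e-01,  5.46025794e-01, -5.80752931e-01,
        -9.94746713e+02],
       [-1.32865469e-02,  7.21558684e-01,  6.92225782e-01,
         1.07727338e+03],
       [ 0.00000000e+00,  0.00000000e+00,  0.00000000e+00
[... 274 characters left out ...]
199308e-02,  4.54127013e-03,
        -1.94120284e+02],
       [ 7.54721666e-03,  1.71430113e-01,  9.85167375e-01,
         1.26593714e+03],
       [ 0.00000000e+00,  0.00000000e+00,  0.00000000e+00,
         1.00000000e+00]])}
wrist {'fx': 309.70691628693146, 'fy': 309.70691628693146, 'cx': 317.89315793828285, 'cy': 198.76231473344052, 'world_from_camera': array([[ 3.46789031e-01, -9.10423731e-01, -2.25534916e-01,
         1.52810181e+02],
       [ 9.37942002e-01,  3.36236149e-01,  8.49120344e-02,
         6.09381965e+02],
       [-1.47293958e-03, -2.40985232e-01,  9.70527665e-01,
         3.83932894e+02],
       [ 0.00000000e+00,  0.00000000e+00,  0.00000000e+00,
         1.00000000e+00]])}
```

View pics/scene0.png

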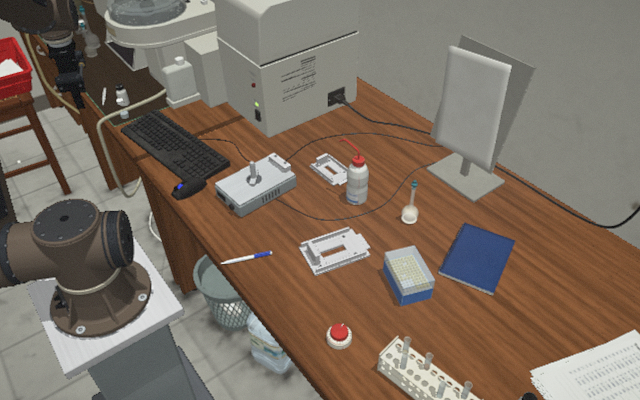

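View pics/top0.png

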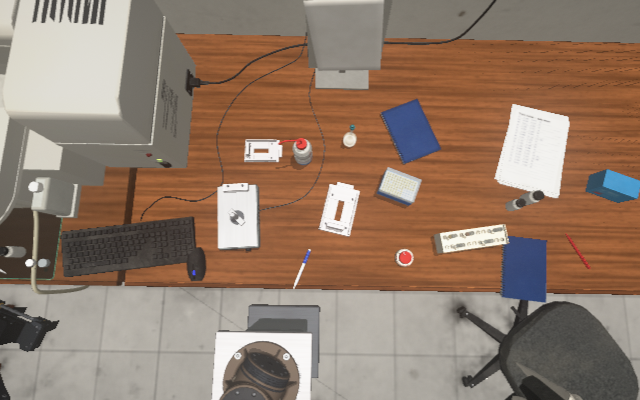

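View pics/wrist0.png

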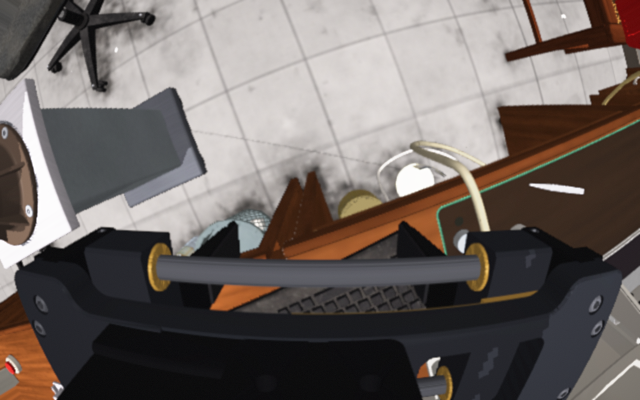

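The scene and top views show the large platform at top px (340,210), the small look-alike at (263,151) and the mixer at (238,216) with its lip bar at the upper end. The wrist camera sees mostly floor at the moment. I'll zoom in.

```bash
python3 - <<'E'
import cv2
a=cv2.imread('pics/top0.png')[165:265,200:375];a=cv2.resize(a,None,fx=4.5,fy=4.5,interpolation=cv2.INTER_CUBIC);cv2.imwrite('pics/t0z.png',a)
b=cv2.imread('pics/scene0.png')[140:285,205:380];b=cv2.resize(b,None,fx=4,fy=4,interpolation=cv2.INTER_CUBIC);cv2.imwrite('pics/s0z.png',b)
E
```

```text
(no output)
```

View pics/t0z.png

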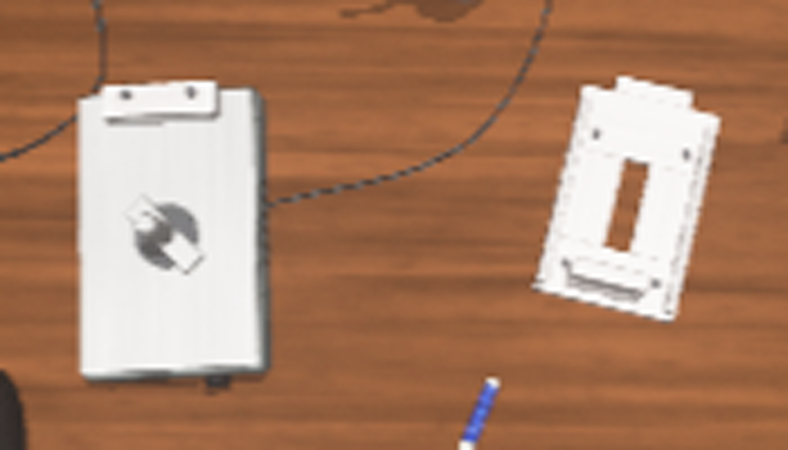

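View pics/s0z.png

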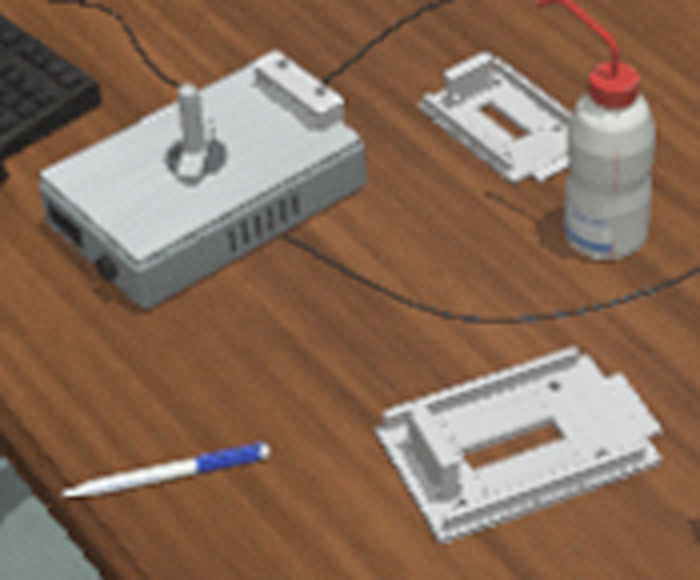

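```bash
python3 - <<'E'
from h import *
pt=optics.camera_params('top');ps=optics.camera_params('scene')
def T(u,v,z):return onz(pt,200+(u+.5)/4.5-.5,165+(v+.5)/4.5-.5,z).round(1)
def S(u,v,z):return onz(ps,205+(u+.5)/4-.5,140+(v+.5)/4-.5,z).round(1)
print('slot top',[T(*q,8) for q in [(627,160),(648,163),(627,252),(606,248)]])
print('tongue',T(617,77,6),T(692,92,6))
print('tail corners',T(537,290,8),T(672,320,8),'front',T(582,88,24),T(720,118,24))
print('scene slot',[S(*q,8) for q in [(553,416),(567,438),(485,468),(460,452)]])
print('scene tongue',S(625,374,6),S(661,430,6))
print('mixer deck',[T(*q,55) for q in [(80,98),(255,90),(80,375),(265,372)]])
print('mixer scene',[S(*q,55) for q in [(40,180),(133,262),(365,155),(275,60)]])
print('lip top',[T(*q,76) for q in [(103,87),(215,82),(106,120),(217,113)]])
print('lip scene',[S(*q,76) for q in [(255,60),(277,50),(343,100),(315,125)]])
print('spigot top T',T(150,225,121),'scene',S(187,90,121))
print('key',[T(*q,65) for q in [(125,207),(145,193),(203,257),(185,273)]])
E
```

```text
slot top [array([ 597.4, -245.4,    8. ]), array([ 595.3, -261.8,    8. ]), array([ 525.2, -246.2,    8. ]), array([ 528. , -229.9,    8. ])]
tongue [ 664.1 -236.9    6. ] [ 653.1 -296.1    6. ]
tail corners [ 494.5 -177.2    8. ] [ 473.3 -281.3    8. ] front [ 650.7 -209.2   24. ] [ 628.9 -316.4   24. ]
scene slot [array([ 600.8, -244.5,    8. ]), array([ 595.4, -266.4,    8. ]), array([ 533.9, -253.4,    8. ]), array([ 529.2, -231.4,    8. ])]
scene tongue [ 668.1 -243.1    6. ] [ 652.8 -299.3    6. ]
mixer deck [array([629. , 169.8,  55. ]), array([637.6,  38.3,  55. ]), array([421.7, 155.7,  55. ]), array([426.2,  20.5,  55. ])]
mixer scene [array([419.7, 147.1,  55. ]), array([428.6,  25.5,  55. ]), array([629.9,  19.6,  55. ]), array([641.3, 160.7,  55. ])]
lip top [array([633.2, 147. ,  76. ]), array([638.5,  64.2,  76. ]), array([608.3, 143.2,  76. ]), array([615.1,  61.5,  76. ])]
lip scene [array([615. , 146.7,  76. ]), array([635.8, 146.7,  76. ]), array([640.8,  62.7,  76. ]), array([606.7,  51. ,  76. ])]
spigot top T [524.6  94.6 121. ] scene [526.1  96.1 121. ]
key [array([545.1, 128. ,  65. ]), array([555.9, 113.9,  65. ]), array([509. ,  68.3,  65. ]), array([496.9,  80.9,  65. ])]
```

```bash
cat >> h.py <<'E'
from scipy.spatial.transform import Rotation as Ro
def tool():
    s=env.state();R=Ro.from_euler('xyz',s['tcp_rot']).as_matrix();return s,R,np.degrees(np.arctan2(R[1,1],R[0,1]))
E
python3 - <<'E'
from h import *
s,R,y=tool();print(R.round(3),y)
E
python3 -m handwheel '[{"travel":[40,-40,30],"roll":0},{"travel":[80,-80,60],"roll":0},{"travel":[120,-120,80],"roll":0},{"travel":[155,-160,80],"roll":0},{"travel":[190,-200,80],"roll":0},{"travel":[220,-240,80],"roll":0},{"travel":[240,-280,80],"roll":0},{"travel":[250,-320,80],"roll":0}]'
python3 - <<'E'
from h import *
s,R,y=tool();print(s['joints'].round(3),y)
E
```

```text
[[-0.     0.347  0.938]
 [-0.001  0.938 -0.347]
 [-1.    -0.001 -0.   ]] 69.66891761380785
t: 0.95
eef_pos: [458.1, 288.7, 294.2]
tcp_rot: [1.475, 1.571, 1.12]
ft_force: [0.7, 0.4, -0.2]
opening: 1.001
[ 0.44   0.296  1.652  0.     1.193 -0.776] 69.66593797337141
```

```bash

python3 -m handwheel '[{"travel":[-10,-50,0],"roll":4},{"travel":[-30,-100,0],"roll":9},{"travel":[-40,-150,0],"roll":9},{"travel":[-40,-190,0],"roll":9},{"travel":[-40,-190,0],"roll":9},{"travel":[-40,-190,0],"roll":9}]'
python3 - <<'E'
from h import *
im,p=snap('wrist','w1.png');print(p['world_from_camera'].round(3).tolist())
E
```

```text
t: 1.55
eef_pos: [417.0, 99.9, 294.6]
tcp_rot: [0.957, 1.57, 0.756]
ft_force: [-0.2, 0.7, 0.4]
opening: 0.998
[[0.198, -0.951, -0.237, 349.818], [0.98, 0.193, 0.048, 113.113], [-0.0, -0.241, 0.97, 464.412], [0.0, 0.0, 0.0, 1.0]]
```

View pics/w1.png

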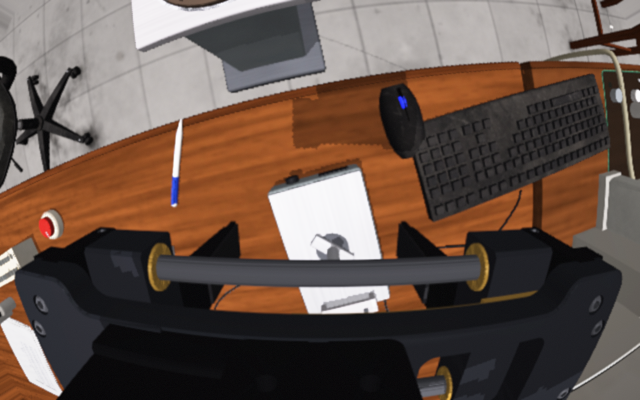

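The wrist picture shows the mixer at px (330,240), partly hidden by the gripper. I'll move 100 mm further out to clear it.

```bash

python3 -m handwheel '[{"travel":[50,-5,-10],"roll":0},{"travel":[100,-10,-20],"roll":0},{"travel":[150,-10,-30],"roll":0},{"travel":[170,-10,-30],"roll":0},{"travel":[170,-10,-30],"roll":0},{"travel":[170,-10,-30],"roll":0}]'
python3 - <<'E'
from h import *
im,p=snap('wrist','w2.png');np.save('pics/w2T.npy',p['world_from_camera'])
cv2.imwrite('pics/w2z.png',cv2.resize(im[20:260,200:480,::-1],None,fx=2.5,fy=2.5,interpolation=cv2.INTER_CUBIC))
E
```

```text
t: 2.2
eef_pos: [586.5, 92.0, 263.6]
tcp_rot: [-3.029, 1.569, 3.059]
ft_force: [0.2, -0.5, -0.2]
opening: 1.0
```

View pics/w2z.png

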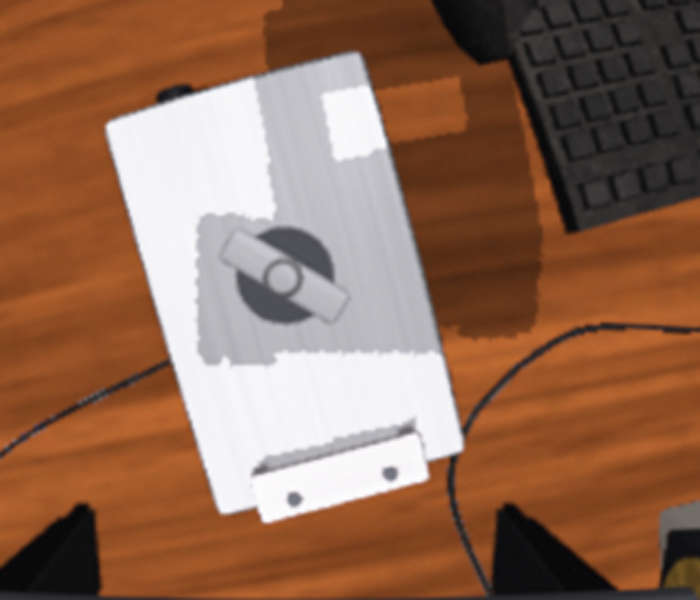

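```bash
python3 - <<'E'
from h import *
p=optics.camera_params('wrist');p['world_from_camera']=np.load('pics/w2T.npy')
W=lambda u,v,z:onz(p,200+(u+.5)/2.5-.5,20+(v+.5)/2.5-.5,z,True).round(1)
c=[W(*q,55) for q in [(106,125),(358,52),(462,448),(222,514)]];print(c,np.mean(c,0))
d=lambda a,b:np.degrees(np.arctan2(*(b-a)[1::-1]))
print('yaw',d(c[0],c[3]),d(c[1],c[2]),d(c[1],c[0])-90,d(c[2],c[3])-90)
print('spigot',W(282,279,121),'disc',W(285,275,55))
k=[W(*q,65) for q in [(238,228),(220,258),(333,324),(349,296)]];print(k,np.mean(k,0),d(k[2],k[1]),d(k[3],k[0]))
l=[W(*q,76) for q in [(252,475),(417,432),(430,478),(265,521)]];print(l,np.mean(l,0),d(l[1],l[0])-90,d(l[2],l[3])-90)
print(W(254,470,68),W(417,426,68))
E
```

```text
[array([432.7,  27. ,  55. ]), array([422.5, 155. ,  55. ]), array([627.8, 170.2,  55. ]), array([638.4,  42.5,  55. ])] [530.35   98.675  55.   ]
yaw 4.309234029016585 4.234338791900375 -175.44387024974748 -175.25492466621085
spigot [525.8  98.1 121. ] disc [525.5  98.4  55. ]
[array([498.9,  81.3,  65. ]), array([511.2,  70.1,  65. ]), array([552.7, 116.4,  65. ]), array([540.9, 126.4,  65. ])] [525.925  98.55   65.   ] -131.8707717413918 -132.96163059288003
[array([615.2,  64.6,  76. ]), array([609.7, 146.1,  76. ]), array([633.5, 148.8,  76. ]), array([639.3,  65.9,  76. ])] [624.425 106.35   76.   ] -176.13926737511673 -175.99789038412277
[615.1  65.2  68. ] [608.8 147.5  68. ]
```

```bash

python3 -m handwheel '[{"travel":[-20,-45,20],"roll":0},{"travel":[-30,-90,30],"roll":0},{"travel":[-30,-140,30],"roll":0},{"travel":[-30,-190,30],"roll":0},{"travel":[-20,-240,30],"roll":0},{"travel":[0,-285,20],"roll":0},{"travel":[20,-320,0],"roll":0},{"travel":[40,-350,-10],"roll":0}]'
python3 -m handwheel '[{"travel":[0,0,0],"roll":0},{"travel":[0,0,0],"roll":0},{"travel":[0,0,0],"roll":0}]' 
python3 - <<'E'
from h import *
im,p=snap('wrist','w3.png');np.save('pics/w3T.npy',p['world_from_camera'])
cv2.imwrite('pics/w3z.png',cv2.resize(im[20:260,200:480,::-1],None,fx=2.5,fy=2.5,interpolation=cv2.INTER_CUBIC))
E
```

```text
t: 3.05
eef_pos: [626.5, -260.6, 253.9]
tcp_rot: [2.699, 1.57, 2.501]
ft_force: [0.1, 0.9, 0.2]
opening: 0.998
t: 3.35
eef_pos: [626.5, -258.1, 255.6]
tcp_rot: [-0.025, 1.57, -0.222]
ft_force: [-0.0, -0.2, -0.1]
opening: 0.999
```

View pics/w3z.png

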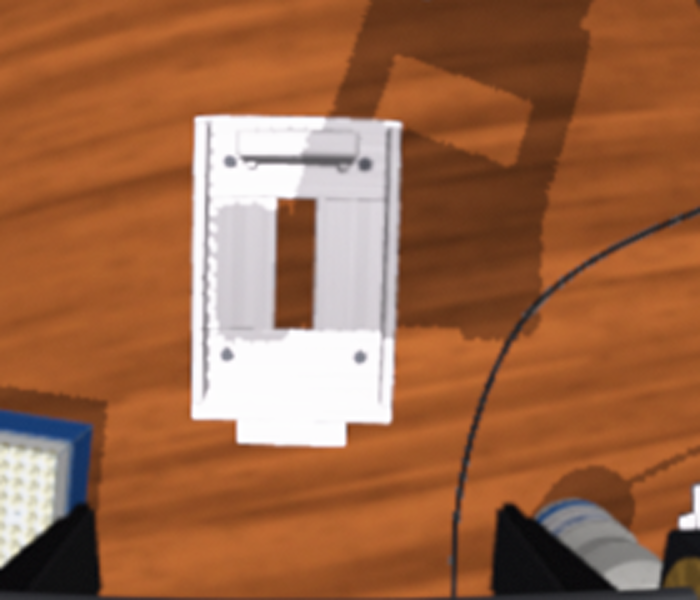

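```bash
python3 - <<'E'
from h import *
p=optics.camera_params('wrist');p['world_from_camera']=np.load('pics/w3T.npy')
W=lambda u,v,z:onz(p,200+(u+.5)/2.5-.5,20+(v+.5)/2.5-.5,z,True).round(1)
d=lambda a,b:np.degrees(np.arctan2(*(b-a)[1::-1]))
s=[W(*q,8) for q in [(275,199),(315,199),(314,328),(275,328)]];print(s,np.mean(s,0),d(s[0],s[3]),d(s[1],s[2]))
g=[W(*q,48) for q in [(237,130),(359,130),(359,157),(240,157)]];print(g,np.mean(g,0),d(g[0],g[1])-90)
t=[W(*q,6) for q in [(236,445),(346,446)]];print(t,np.mean(t,0),d(*t)-90)
c=[W(*q,24) for q in [(196,117),(401,122),(392,423),(192,417)]];print(c,np.mean(c,0),d(c[0],c[3]),d(c[1],c[2]))
print('inner rail',W(210,200,24),W(386,200,24))
S,R,y=tool();print(S['eef_pos'],y)
E
```

```text
[array([ 525.5, -249.6,    8. ]), array([ 529.7, -228.8,    8. ]), array([ 597.9, -242.7,    8. ]), array([ 593.8, -263.3,    8. ])] [ 561.725 -246.1      8.   ] -11.342193607724099 -11.519806185587756
[array([ 491.4, -260.4,   48. ]), array([ 502.8, -202.8,   48. ]), array([ 516. , -205.5,   48. ]), array([ 505. , -261.6,   48. ])] [ 503.8   -232.575   48.   ] -11.195111426300002
[array([ 653.7, -297.9,    6. ]), array([ 666.3, -237.7,    6. ])] [ 660.  -267.8    6. ] -11.821488340607175
[array([ 475.5, -280.7,   24. ]), array([ 498.6, -177.9,   24. ]), array([ 654. , -211.6,   24. ]), array([ 630.1, -315.4,   24. ])] [ 564.55 -246.4    24.  ] -12.650396324885197 -12.235687247083593
inner rail [ 520.3 -282.2   24. ] [ 537.9 -193.6   24. ]
[ 626.64560023 -258.1211386   255.73708916] 78.74388076558778
```

```bash

python3 -m handwheel '[{"travel":[-40,8,-20],"roll":0},{"travel":[-80,16,-60],"roll":0},{"travel":[-115,22,-100],"roll":0},{"travel":[-123,24.5,-140],"roll":0},{"travel":[-123,24.5,-170],"roll":0},{"travel":[-123,24.5,-170],"roll":0},{"travel":[-123,24.5,-170],"roll":0},{"travel":[-123,24.5,-170],"roll":0}]'
python3 - <<'E'
from h import *
S,R,y=tool();print(S['eef_pos'],y)
im,p=snap('scene','s1.png');cv2.imwrite('pics/s1z.png',cv2.resize(im[170:300,270:400,::-1],None,fx=4.5,fy=4.5,interpolation=cv2.INTER_CUBIC))
im,p=snap('wrist','w4.png')
E
```

```text
t: 4.2
eef_pos: [505.0, -235.2, 86.5]
tcp_rot: [-0.329, 1.568, -0.526]
ft_force: [-0.0, 0.5, -0.4]
opening: 0.999
[ 505.03392522 -235.23000257   86.53499911] 78.71085204329722
```

View pics/s1z.png

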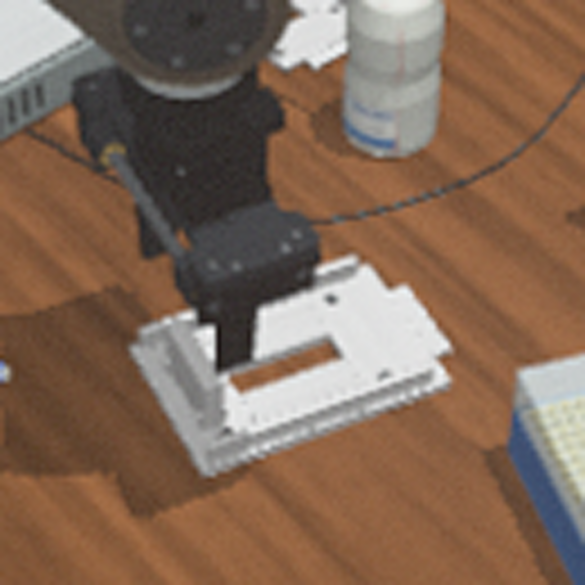

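View pics/w4.png

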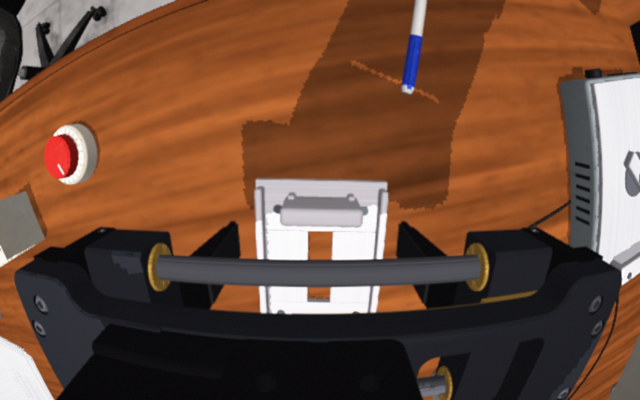

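```bash

python3 -m handwheel '[{"travel":[-1.5,1.3,-20],"roll":0},{"travel":[-1.5,1.3,-40],"roll":0},{"travel":[-1.5,1.3,-58],"roll":0},{"travel":[-1.5,1.3,-58],"roll":0},{"travel":[-1.5,1.3,-58],"roll":0},{"travel":[-1.5,1.3,-58],"roll":0}]'
python3 - <<'E'
from h import *
for i in range(1):
    S,R,y=tool();print(S['eef_pos'],S['ft_force'],y)
im,p=snap('wrist','w5.png')
E
python3 -m handwheel '[{"travel":[0,0,0],"roll":0},{"travel":[0,0,0],"roll":0},{"travel":[0,0,0],"roll":0},{"travel":[0,0,0],"roll":0},{"travel":[0,0,0],"roll":0},{"travel":[0,0,0],"roll":0}]' 1
```

```text
t: 4.9
eef_pos: [503.0, -234.0, 27.7]
tcp_rot: [-0.308, 1.569, -0.506]
ft_force: [0.2, -0.1, -0.3]
opening: 0.998
[ 502.9911614  -234.04243499   27.72417468] [ 0.19459608 -0.13484709 -0.32431847] 78.6759777957858
t: 5.55
eef_pos: [502.3, -233.7, 26.5]
tcp_rot: [2.188, 1.57, 1.99]
ft_force: [0.3, 0.7, 0.7]
opening: 0.626
```

View pics/w5.png

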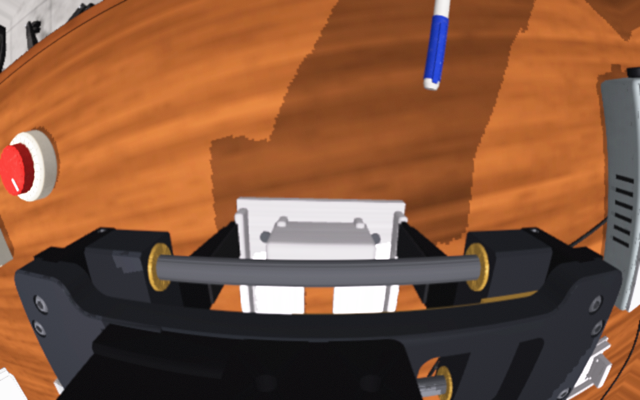

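Gripped: the opening reads 0.626, about 60 mm. I'll lift a little and check the droop.

```bash

python3 -m handwheel '[{"travel":[0,0,15],"roll":0},{"travel":[0,0,35],"roll":0},{"travel":[0,0,60],"roll":0},{"travel":[0,0,90],"roll":0},{"travel":[0,0,120],"roll":0},{"travel":[0,0,120],"roll":0},{"travel":[0,0,120],"roll":0},{"travel":[0,0,120],"roll":0}]'
python3 - <<'E'
from h import *
S,R,y=tool();print(S['eef_pos'],S['ft_force'],S['moment'])
im,p=snap('scene','s2.png');cv2.imwrite('pics/s2z.png',cv2.resize(im[130:280,250:420,::-1],None,fx=4,fy=4,interpolation=cv2.INTER_CUBIC))
im,p=snap('wrist','w6.png')
E
```

```text
t: 6.35
eef_pos: [501.8, -233.4, 145.1]
tcp_rot: [2.761, 1.568, 2.564]
ft_force: [0.0, 0.2, -3.0]
opening: 0.628
[ 501.7586801  -233.39290823  145.12171738] [ 0.01908777  0.16829882 -3.04062476] [0.02151334 0.17906658 0.00090359]
```

View pics/s2z.png

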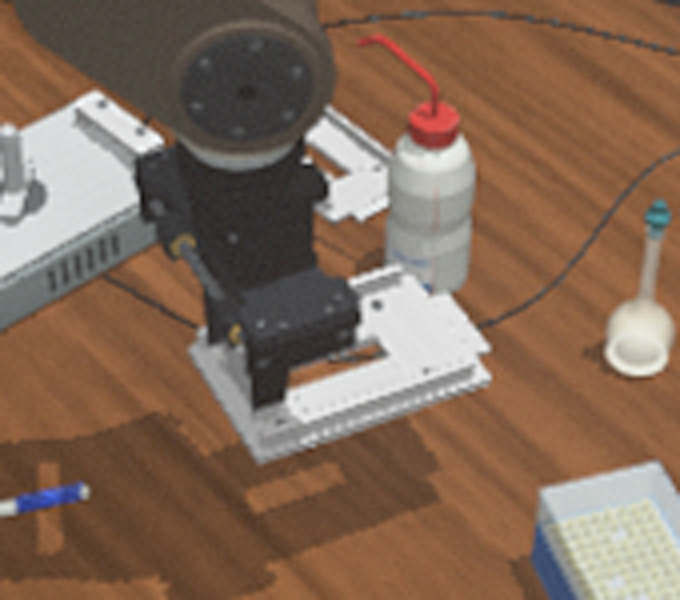

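View pics/w6.png

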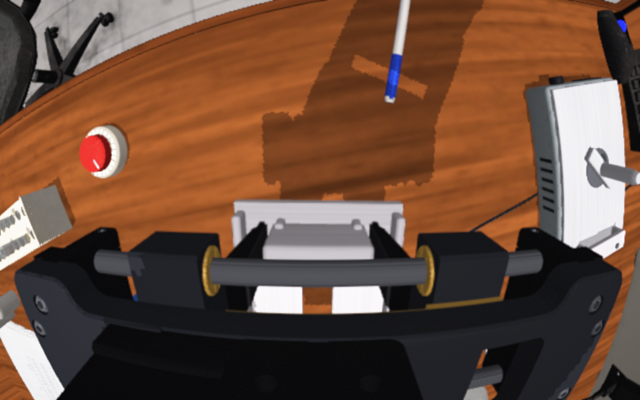

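```bash
cat >> h.py <<'E'
def plat(g,yaw,tilt,X):
    # point X in platform frame rel. to grip point (z from underside), pivot at z=40 ; tilt deg nose down
    a=np.radians(yaw);t=np.radians(tilt)
    x,y,z=X;z=z-40
    x,z=x*np.cos(t)+z*np.sin(t)*1, -x*np.sin(t)+z*np.cos(t)
    return np.array([g[0]+x*np.cos(a)-y*np.sin(a),g[1]+x*np.sin(a)+y*np.cos(a),g[2]+z])
E
python3 - <<'E'
from h import *
p=optics.camera_params('scene')
g=np.array([501.8,-233.4,145.1-27+40])
for t in [-3,0,3,6,10]:
    print(t,[ (( np.array(proj(p,plat(g,-11.4,t,X)))-[250,130]+.5)*4-.5).round(0).tolist() for X in [(160,30,6),(160,-30,6),(-20,-55,0),(-20,55,0)]])
E
```

```text
-3 [[444.0, 279.0], [489.0, 334.0], [258.0, 466.0], [186.0, 356.0]]
0 [[441.0, 289.0], [486.0, 344.0], [255.0, 466.0], [183.0, 356.0]]
3 [[438.0, 299.0], [483.0, 354.0], [252.0, 466.0], [180.0, 355.0]]
6 [[435.0, 309.0], [479.0, 364.0], [249.0, 466.0], [177.0, 355.0]]
10 [[429.0, 322.0], [473.0, 378.0], [245.0, 466.0], [174.0, 354.0]]
```

The droop is only about 2°, since pad friction holds the platform. Brisk up and down strokes should work the nose lower, because gravity biases the slip that way.

```bash

python3 -m handwheel '[{"travel":[0,0,48],"roll":0},{"travel":[0,0,0],"roll":0},{"travel":[0,0,48],"roll":0},{"travel":[0,0,0],"roll":0},{"travel":[0,0,48],"roll":0},{"travel":[0,0,0],"roll":0},{"travel":[0,0,48],"roll":0},{"travel":[0,0,0],"roll":0}]'
python3 -m handwheel '[{"travel":[0,0,0],"roll":0},{"travel":[0,0,0],"roll":0}]'
python3 - <<'E'
from h import *
S,R,y=tool();print(S['eef_pos'],S['ft_force'],S['moment'])
im,p=snap('scene','s3.png');cv2.imwrite('pics/s3z.png',cv2.resize(im[130:280,250:420,::-1],None,fx=4,fy=4,interpolation=cv2.INTER_CUBIC))
E
```

```text
t: 7.25
eef_pos: [505.4, -235.5, 151.3]
tcp_rot: [-0.348, 1.563, -0.545]
ft_force: [2.1, -1.0, -4.0]
opening: 0.632
t: 7.45
eef_pos: [501.9, -233.4, 145.7]
tcp_rot: [2.755, 1.568, 2.558]
ft_force: [0.3, -0.4, -2.5]
opening: 0.632
[ 501.91004357 -233.44556968  145.7223986 ] [ 0.32206643 -0.36207804 -2.52658947] [ 0.025381    0.04963099 -0.05354766]
```

View pics/s3z.png

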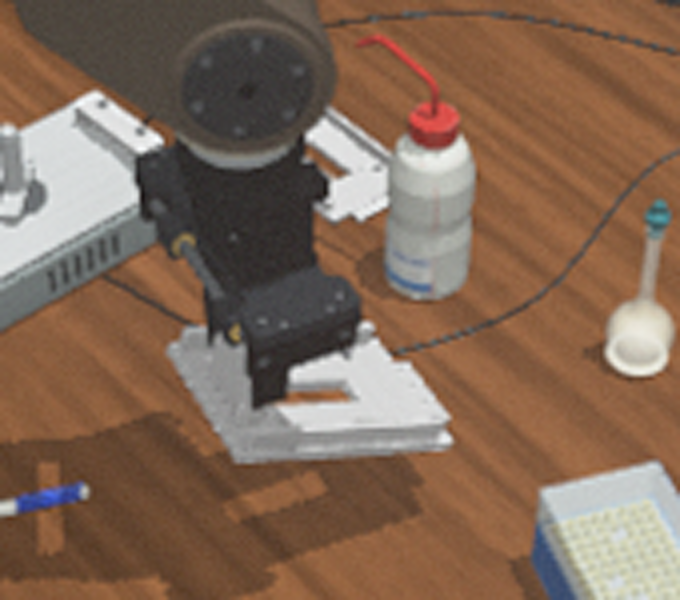

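The shakes tilted it clearly: the tongue corner moved from zoom px (491,347) to about (451,437). Next I'll quantify the tilt.

```bash

python3 - <<'E'
from h import *
p=optics.camera_params('scene')
g=np.array([501.9,-233.4,145.7-27+40])
for t in [10,15,20,25,30,35]:
    print(t,[ (( np.array(proj(p,plat(g,-11.4,t,X)))-[250,130]+.5)*4-.5).round(0).tolist() for X in [(160,30,6),(160,-30,6),(146,-55,0),(-20,-55,0),(-20,55,0)]])
E
```

```text
10 [[429.0, 321.0], [473.0, 377.0], [472.0, 412.0], [245.0, 465.0], [174.0, 354.0]]
15 [[421.0, 338.0], [464.0, 394.0], [463.0, 428.0], [240.0, 464.0], [169.0, 352.0]]
20 [[411.0, 354.0], [454.0, 410.0], [452.0, 443.0], [236.0, 462.0], [165.0, 351.0]]
25 [[400.0, 369.0], [443.0, 426.0], [441.0, 457.0], [232.0, 460.0], [161.0, 349.0]]
30 [[388.0, 385.0], [430.0, 441.0], [429.0, 472.0], [229.0, 458.0], [158.0, 346.0]]
35 [[375.0, 400.0], [417.0, 457.0], [415.0, 485.0], [226.0, 456.0], [155.0, 344.0]]
```

```bash

python3 -m handwheel '[{"travel":[-5,0,8],"roll":0},{"travel":[-15,5,22],"roll":0},{"travel":[-28,15,38],"roll":0},{"travel":[-40,30,54],"roll":0},{"travel":[-48,52,68],"roll":1},{"travel":[-54,78,80],"roll":2},{"travel":[-57,106,88],"roll":4},{"travel":[-58,136,92],"roll":6}]'
python3 -m handwheel '[{"travel":[0,30,0],"roll":2},{"travel":[2,60,0],"roll":4},{"travel":[4,90,0],"roll":6},{"travel":[6,120,0],"roll":8},{"travel":[8,148,0],"roll":9.5},{"travel":[10,172,0],"roll":9.5},{"travel":[11,188,0],"roll":9.5},{"travel":[12,195,0],"roll":9.5}]'
python3 -m handwheel '[{"travel":[0,0,0],"roll":0},{"travel":[0,0,0],"roll":0},{"travel":[0,0,0],"roll":0}]'
python3 - <<'E'
from h import *
S,R,y=tool();print(S['eef_pos'],y)
im,p=snap('scene','s4.png');cv2.imwrite('pics/s4z.png',cv2.resize(im[80:230,180:350,::-1],None,fx=4,fy=4,interpolation=cv2.INTER_CUBIC))
im,p=snap('top','t4.png');cv2.imwrite('pics/t4z.png',cv2.resize(im[150:270,190:330,::-1],None,fx=5,fy=5,interpolation=cv2.INTER_CUBIC))
E
```

```text
t: 8.3
eef_pos: [444.0, -97.0, 240.9]
tcp_rot: [-0.251, 1.567, -0.343]
ft_force: [0.1, 0.2, -2.4]
opening: 0.628
t: 9.1
eef_pos: [456.2, 98.3, 239.9]
tcp_rot: [0.077, 1.569, 0.151]
ft_force: [0.0, -0.9, -2.6]
opening: 0.628
t: 9.4
eef_pos: [456.3, 96.5, 238.7]
tcp_rot: [-0.188, 1.571, -0.115]
ft_force: [-0.2, -0.7, -2.0]
opening: 0.629
[456.34384015  96.54265207 238.71017481] 94.12617582860679
```

View pics/s4z.png

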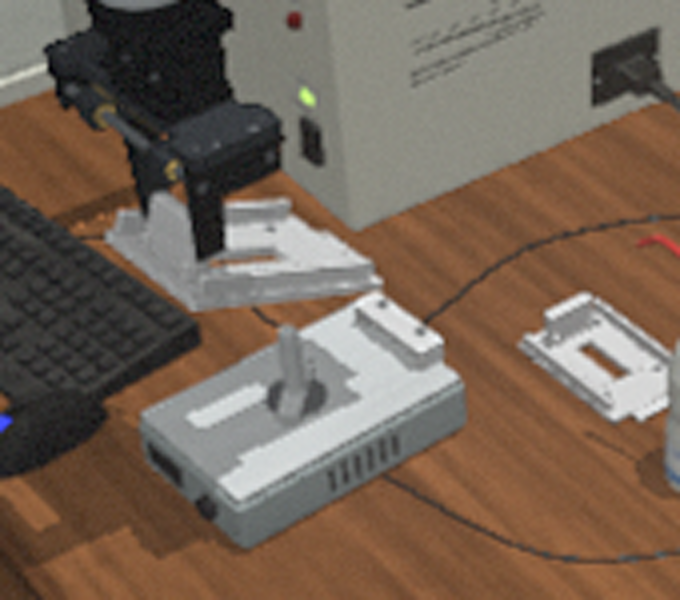

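View pics/t4z.png

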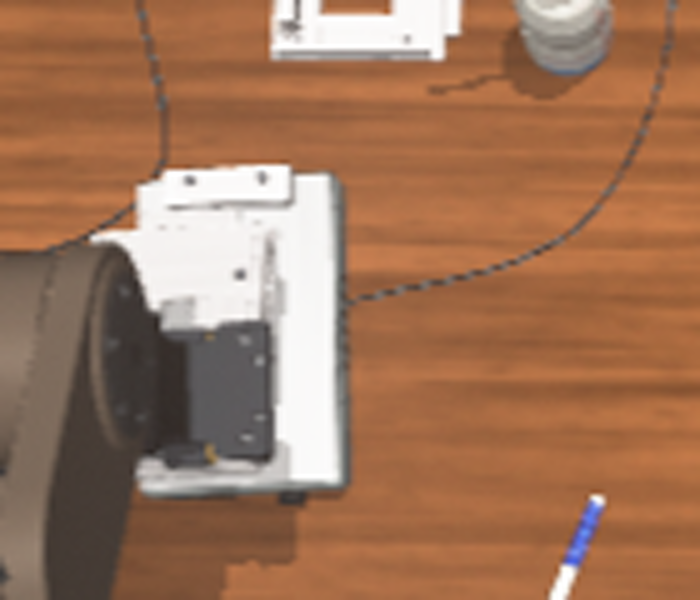

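```bash

python3 - <<'E'
from h import *
p=optics.camera_params('scene')
g=np.array([456.3,96.5,238.7-27+40])
for t in [15,17,19,21,23,25]:
    print(t,[ (( np.array(proj(p,plat(g,4.2,t,X)))-[180,80]+.5)*4-.5).round(0).tolist() for X in [(160,-30,6),(146,-55,0),(-20,-55,0),(-20,55,0),(146,-55,8)]])
E
```

```text
15 [[383.0, 241.0], [388.0, 267.0], [196.0, 312.0], [107.0, 241.0], [390.0, 257.0]]
17 [[381.0, 248.0], [386.0, 274.0], [194.0, 312.0], [105.0, 240.0], [388.0, 264.0]]
19 [[378.0, 255.0], [383.0, 280.0], [193.0, 311.0], [104.0, 239.0], [385.0, 270.0]]
21 [[375.0, 262.0], [380.0, 287.0], [191.0, 310.0], [102.0, 239.0], [382.0, 277.0]]
23 [[372.0, 269.0], [377.0, 293.0], [190.0, 310.0], [101.0, 238.0], [380.0, 283.0]]
25 [[369.0, 276.0], [374.0, 300.0], [188.0, 309.0], [99.0, 237.0], [377.0, 290.0]]
```

```bash

python3 -m handwheel '[{"travel":[7,-1,0],"roll":0},{"travel":[13,-2.5,0],"roll":0},{"travel":[13,-2.5,-12],"roll":0},{"travel":[13,-2.5,-30],"roll":0},{"travel":[13,-2.5,-48],"roll":0},{"travel":[13,-2.5,-65],"roll":0},{"travel":[13,-2.5,-78],"roll":0},{"travel":[13,-2.5,-85],"roll":0}]'
python3 -m handwheel '[{"travel":[0,0,0],"roll":0},{"travel":[0,0,0],"roll":0},{"travel":[0,0,0],"roll":0}]'
python3 - <<'E'
from h import *
S,R,y=tool();print(S['eef_pos'],y,S['ft_force'])
im,p=snap('scene','s5.png');cv2.imwrite('pics/s5z.png',cv2.resize(im[100:230,190:340,::-1],None,fx=4.5,fy=4.5,interpolation=cv2.INTER_CUBIC))
im,p=snap('top','t5.png');cv2.imwrite('pics/t5z.png',cv2.resize(im[170:260,200:280,::-1],None,fx=6.5,fy=6.5,interpolation=cv2.INTER_CUBIC))
E
```

```text
t: 10.3
eef_pos: [469.6, 94.5, 152.4]
tcp_rot: [3.065, 1.569, 3.137]
ft_force: [-0.3, 0.8, -2.4]
opening: 0.631
t: 10.6
eef_pos: [469.8, 94.8, 154.1]
tcp_rot: [0.077, 1.57, 0.15]
ft_force: [0.4, -0.4, -2.1]
opening: 0.629
[469.8146461   94.75565894 154.07652468] 94.16930679162097 [ 0.39458551 -0.37294831 -2.13600276]
```

View pics/s5z.png

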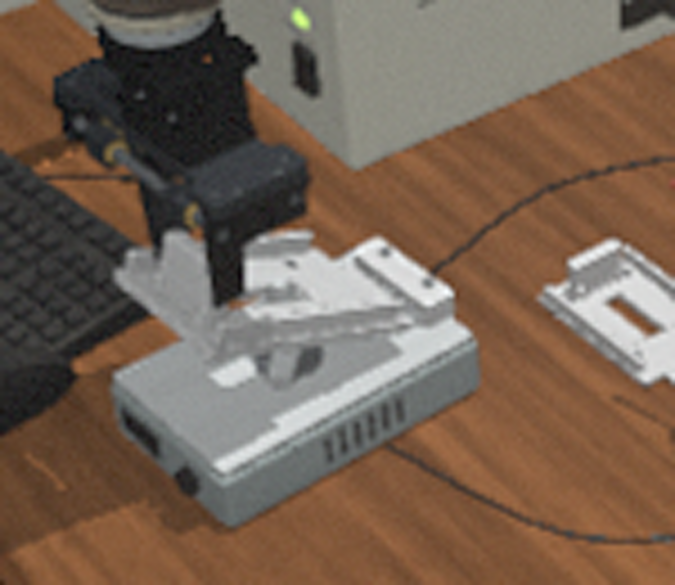

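View pics/t5z.png

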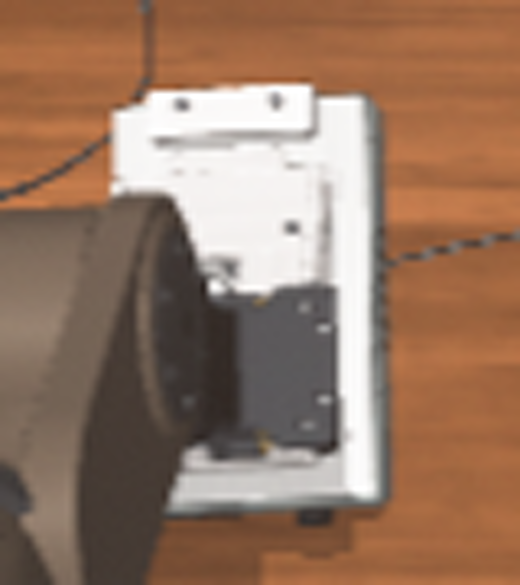

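The spigot is in the slot (top zoom px (222,270)) and the tongue lies just short of the lip. Next I'll lower slowly until it touches the deck.

```bash

python3 -m handwheel '[{"travel":[0,0,-4],"roll":0},{"travel":[0,0,-8],"roll":0},{"travel":[0,0,-8],"roll":0},{"travel":[0,0,-8],"roll":0}]'
for i in 1 2; do python3 -m handwheel '[{"travel":[0,0,-1.5],"roll":0},{"travel":[0,0,-3],"roll":0},{"travel":[0,0,-3],"roll":0}]'; done
```

```text
t: 11.1
eef_pos: [469.3, 94.8, 145.3]
tcp_rot: [2.87, 1.57, 2.943]
ft_force: [0.6, 0.3, -2.6]
opening: 0.627
t: 11.4
eef_pos: [469.3, 94.7, 142.3]
tcp_rot: [2.753, 1.571, 2.826]
ft_force: [-0.1, -0.2, -2.1]
opening: 0.634
t: 11.7
eef_pos: [469.4, 94.8, 139.3]
tcp_rot: [2.744, 1.571, 2.817]
ft_force: [-0.2, -0.4, -2.2]
opening: 0.626
```

```bash

for i in 1 2; do python3 -m handwheel '[{"travel":[0,0,-1.5],"roll":0},{"travel":[0,0,-3],"roll":0},{"travel":[0,0,-3],"roll":0}]'; done
python3 - <<'E'
from h import *
im,p=snap('scene','s6.png');cv2.imwrite('pics/s6z.png',cv2.resize(im[120:220,200:320,::-1],None,fx=6,fy=6,interpolation=cv2.INTER_CUBIC))
E
```

```text
t: 12.0
eef_pos: [469.3, 94.8, 136.5]
tcp_rot: [0.74, 1.571, 0.813]
ft_force: [-2.3, -0.2, 1.0]
opening: 0.628
t: 12.3
eef_pos: [469.4, 94.8, 133.3]
tcp_rot: [2.154, 1.571, 2.227]
ft_force: [-1.4, -0.7, 2.0]
opening: 0.625
```

View pics/s6z.png

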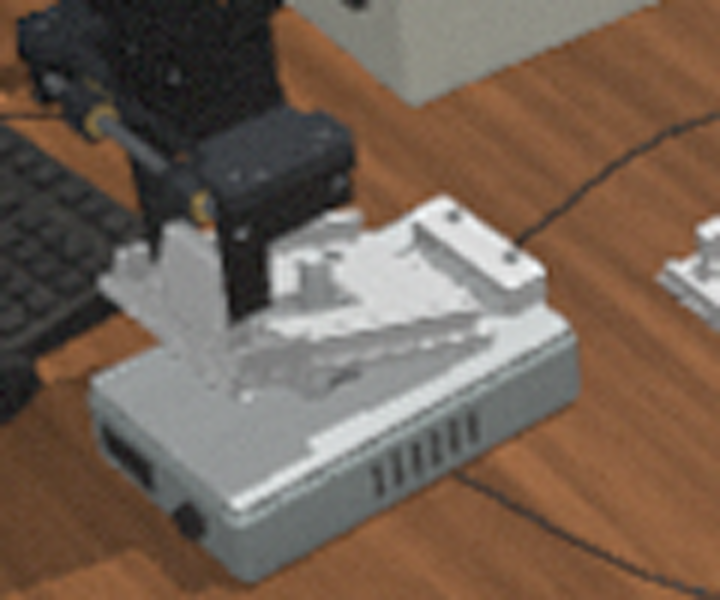

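```bash

python3 -m handwheel '[{"travel":[0,0,1.5],"roll":0},{"travel":[4,0.3,1.5],"roll":0},{"travel":[8,0.6,1.5],"roll":0},{"travel":[8,0.6,1.5],"roll":0}]'
python3 -m handwheel '[{"travel":[4,0.3,0],"roll":0},{"travel":[8,0.6,0],"roll":0},{"travel":[8,0.6,0],"roll":0}]'
python3 - <<'E'
from h import *
im,p=snap('scene','s7.png');cv2.imwrite('pics/s7z.png',cv2.resize(im[120:220,200:320,::-1],None,fx=6,fy=6,interpolation=cv2.INTER_CUBIC))
E
```

```text
t: 12.75
eef_pos: [478.0, 95.4, 134.8]
tcp_rot: [0.356, 1.571, 0.428]
ft_force: [-0.1, 0.1, -2.6]
opening: 0.628
t: 13.05
eef_pos: [486.0, 96.0, 134.9]
tcp_rot: [0.177, 1.57, 0.25]
ft_force: [-0.8, 0.3, -2.6]
opening: 0.627
```

View pics/s7z.png

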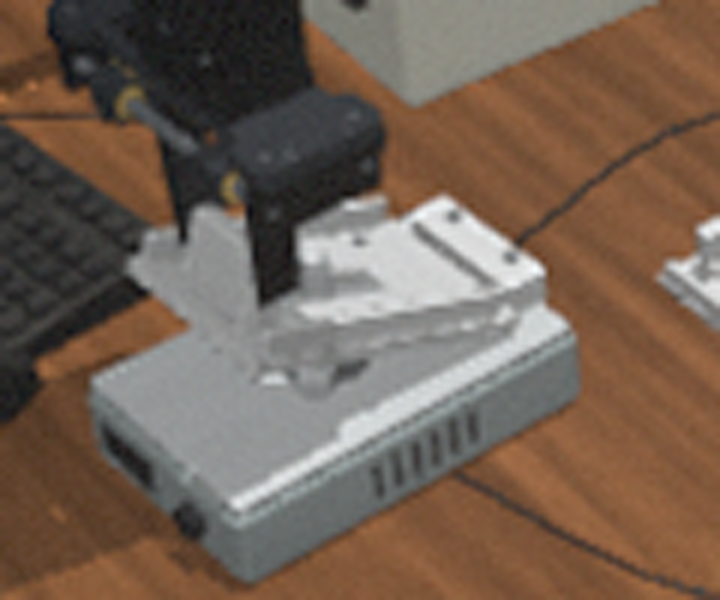

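The tongue is under the lip and no side force shows. I'll swing the grip down along the pivot arc.

```bash

python3 -m handwheel '[{"travel":[-1,-0.2,-3],"roll":0},{"travel":[-3,-0.4,-7],"roll":0},{"travel":[-5,-0.7,-11],"roll":0},{"travel":[-7.5,-0.9,-15],"roll":0},{"travel":[-7.5,-0.9,-15],"roll":0}]'
python3 -m handwheel '[{"travel":[-1.5,-0.4,-3],"roll":0},{"travel":[-3,-0.7,-6],"roll":0},{"travel":[-4,-0.8,-9],"roll":0},{"travel":[-4,-0.8,-9],"roll":0}]'
python3 - <<'E'
from h import *
im,p=snap('scene','s8.png');cv2.imwrite('pics/s8z.png',cv2.resize(im[120:220,200:320,::-1],None,fx=6,fy=6,interpolation=cv2.INTER_CUBIC))
E
```

```text
t: 13.6
eef_pos: [477.6, 95.0, 119.5]
tcp_rot: [2.832, 1.57, 2.905]
ft_force: [-0.8, -0.1, 0.2]
opening: 0.628
t: 14.0
eef_pos: [473.6, 94.2, 110.6]
tcp_rot: [3.037, 1.57, 3.11]
ft_force: [-2.9, -1.0, 1.6]
opening: 0.63
```

View pics/s8z.png

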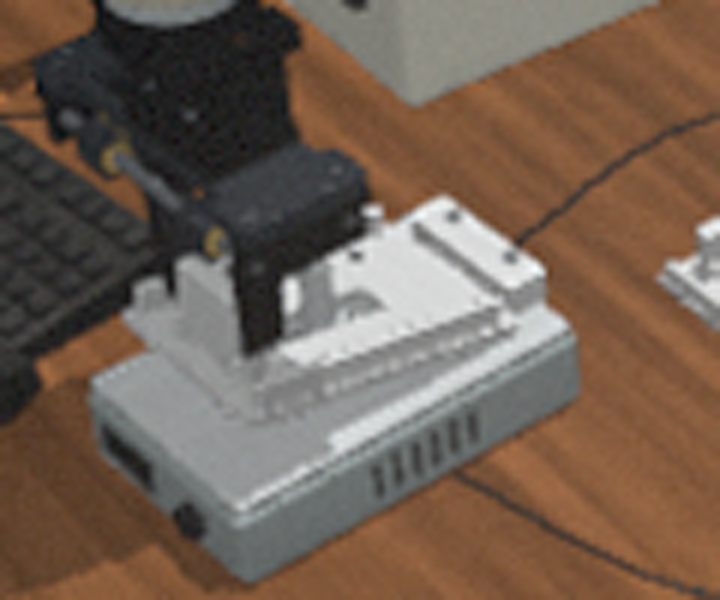

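```bash

python3 -m handwheel '[{"travel":[-1.5,-0.1,-2],"roll":0},{"travel":[-2.5,-0.2,-4],"roll":0},{"travel":[-2.5,-0.2,-4],"roll":0}]'
python3 -m handwheel '[{"travel":[-0.5,0,-1.5],"roll":0},{"travel":[-1,-0.1,-3],"roll":0},{"travel":[-1,-0.1,-3],"roll":0}]'
python3 - <<'E'
from h import *
im,p=snap('scene','s9.png');cv2.imwrite('pics/s9z.png',cv2.resize(im[120:220,200:320,::-1],None,fx=6,fy=6,interpolation=cv2.INTER_CUBIC))
E
```

```text
t: 14.35
eef_pos: [471.6, 94.0, 106.9]
tcp_rot: [0.119, 1.57, 0.192]
ft_force: [1.5, -0.3, 0.3]
opening: 0.627
t: 14.65
eef_pos: [470.3, 94.0, 103.9]
tcp_rot: [2.541, 1.571, 2.614]
ft_force: [-0.4, 0.6, 2.7]
opening: 0.628
```

View pics/s9z.png

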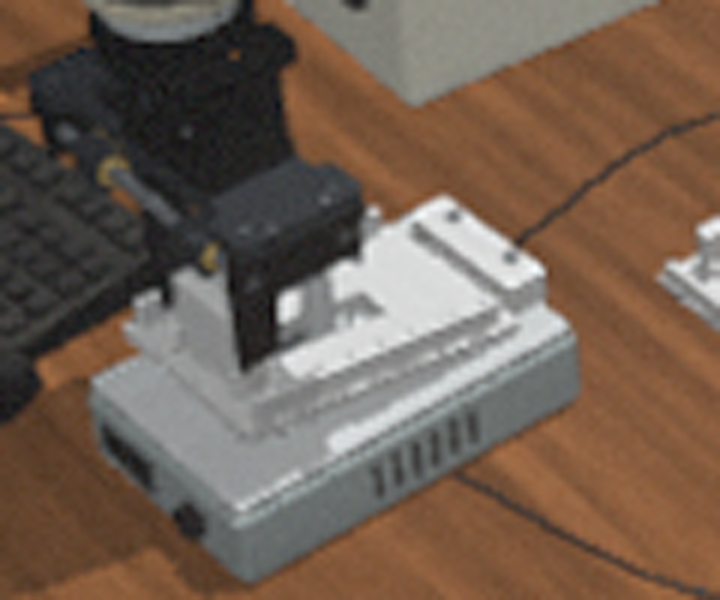

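```bash

for i in 1 2; do python3 -m handwheel '[{"travel":[-0.4,0,-1],"roll":0},{"travel":[-0.7,0,-2],"roll":0},{"travel":[-0.7,0,-2],"roll":0}]'; done
```

```text
t: 15.0
eef_pos: [469.3, 93.9, 101.9]
tcp_rot: [3.056, 1.57, 3.129]
ft_force: [-2.6, -0.5, 3.8]
opening: 0.626
t: 15.3
eef_pos: [468.9, 93.9, 99.8]
tcp_rot: [2.89, 1.571, 2.962]
ft_force: [-3.4, -1.0, 3.4]
opening: 0.628
```

```bash

python3 -m handwheel '[{"travel":[0,0,0],"roll":0},{"travel":[0,0,0],"roll":0},{"travel":[0,0,0],"roll":0}]' -0.5
python3 -m handwheel '[{"travel":[0,0,8],"roll":0},{"travel":[0,0,20],"roll":0},{"travel":[0,0,45],"roll":0},{"travel":[0,0,80],"roll":0},{"travel":[0,0,110],"roll":0},{"travel":[0,0,110],"roll":0}]'
python3 - <<'E'
from h import *
im,p=snap('scene','s10.png');cv2.imwrite('pics/s10z.png',cv2.resize(im[120:220,200:320,::-1],None,fx=6,fy=6,interpolation=cv2.INTER_CUBIC))
E
```

```text
t: 15.6
eef_pos: [469.2, 94.0, 99.9]
tcp_rot: [0.46, 1.571, 0.533]
ft_force: [0.4, -0.0, 0.2]
opening: 0.744
t: 16.2
eef_pos: [470.4, 94.1, 213.9]
tcp_rot: [0.005, 1.564, 0.078]
ft_force: [0.8, 0.5, -0.0]
opening: 0.749
```

View pics/s10z.png

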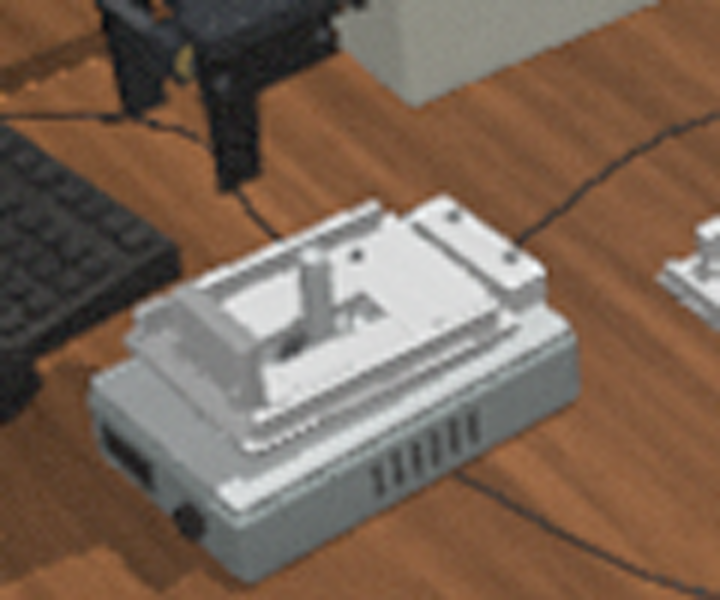

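Released. The scene zoom shows the platform resting tilted on the key, with the spigot at (315,290) through the slot and the tongue under the lip. Next, the spigot.

```bash

python3 -m handwheel '[{"travel":[28,2,0],"roll":0},{"travel":[54,4,0],"roll":0},{"travel":[55.5,4,-15],"roll":0},{"travel":[55.5,4,-40],"roll":0},{"travel":[55.5,4,-40],"roll":0},{"travel":[55.5,4,-40],"roll":0}]' 0.05
python3 - <<'E'
from h import *
S,R,y=tool();print(S['eef_pos'],y,S['opening'])
im,p=snap('scene','s11.png');cv2.imwrite('pics/s11z.png',cv2.resize(im[100:200,200:320,::-1],None,fx=6,fy=6,interpolation=cv2.INTER_CUBIC))
E
```

```text
t: 16.85
eef_pos: [524.2, 97.9, 169.7]
tcp_rot: [3.077, 1.569, -3.134]
ft_force: [0.6, 0.5, -0.7]
opening: 0.475
[524.20489568  97.94506461 169.66523865] 94.17151852353778 0.47499271323267456
```

View pics/s11z.png

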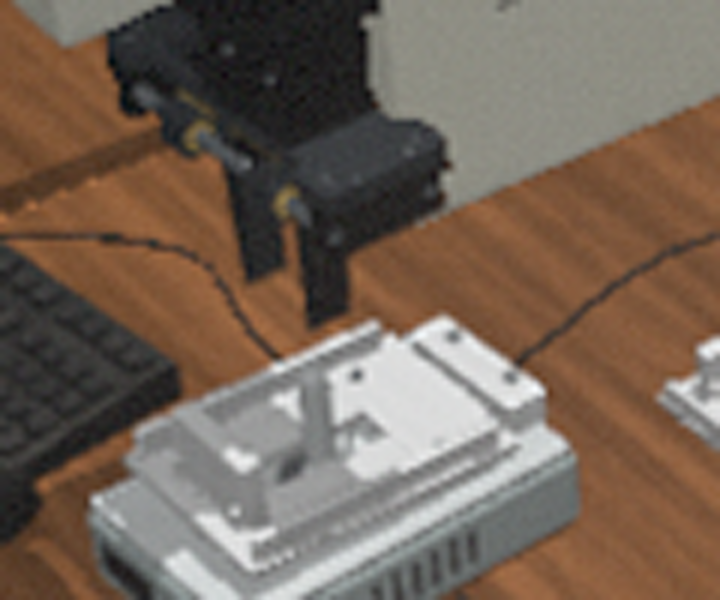

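```bash

python3 -m handwheel '[{"travel":[1.7,0,-25],"roll":0},{"travel":[1.7,0.2,-50],"roll":0},{"travel":[1.7,0.2,-70],"roll":0},{"travel":[1.7,0.2,-79],"roll":0},{"travel":[1.7,0.2,-79],"roll":0}]'
python3 -m handwheel '[{"travel":[0,0,0],"roll":0},{"travel":[0,0,0],"roll":0},{"travel":[0,0,0],"roll":0},{"travel":[0,0,0],"roll":0},{"travel":[0,0,0],"roll":0}]' 1
```

```text
t: 17.4
eef_pos: [526.2, 98.2, 90.9]
tcp_rot: [2.996, 1.57, 3.069]
ft_force: [0.1, 0.2, -0.5]
opening: 0.477
t: 17.9
eef_pos: [526.4, 98.4, 91.5]
tcp_rot: [0.427, 1.57, 0.499]
ft_force: [-1.4, 2.7, 3.7]
opening: 0.172
```

The opening is about 16.4 mm, so it is on the spigot. Turning clockwise.

```bash

python3 -m handwheel '[{"travel":[0,0,0],"roll":-5},{"travel":[0,0,0],"roll":-10},{"travel":[0,0,0],"roll":-15},{"travel":[0,0,0],"roll":-20},{"travel":[0,0,0],"roll":-25},{"travel":[0,0,0],"roll":-30},{"travel":[0,0,0],"roll":-34},{"travel":[0,0,0],"roll":-37}]'
python3 - <<'E'
from h import *
S,R,y=tool();print(S['eef_pos'],y,S['moment'])
E
python3 -m handwheel '[{"travel":[0,0,0],"roll":-1},{"travel":[0,0,0],"roll":-2},{"travel":[0,0,0],"roll":-3},{"travel":[0,0,0],"roll":-4},{"travel":[0,0,0],"roll":-5},{"travel":[0,0,0],"roll":-6},{"travel":[0,0,0],"roll":-6}]'
python3 - <<'E'
from h import *
S,R,y=tool();print(S['eef_pos'],y,S['moment'])
im,p=snap('scene','s12.png');cv2.imwrite('pics/s12z.png',cv2.resize(im[110:210,200:320,::-1],None,fx=6,fy=6,interpolation=cv2.INTER_CUBIC))
E
```

```text
t: 18.7
eef_pos: [526.4, 98.5, 91.4]
tcp_rot: [1.023, 1.57, 0.447]
ft_force: [-0.1, 3.3, 4.8]
opening: 0.172
[526.41732502  98.52512694  91.43570303] 57.02826935732751 [0.63174489 0.12898096 0.17162591]
t: 19.4
eef_pos: [526.5, 98.5, 91.4]
tcp_rot: [1.137, 1.57, 0.459]
ft_force: [-0.6, 3.8, 6.2]
opening: 0.169
[526.458303    98.53439026  91.43623002] 51.18555006020248 [0.7441211  0.1445231  0.09445038]
```

View pics/s12z.png

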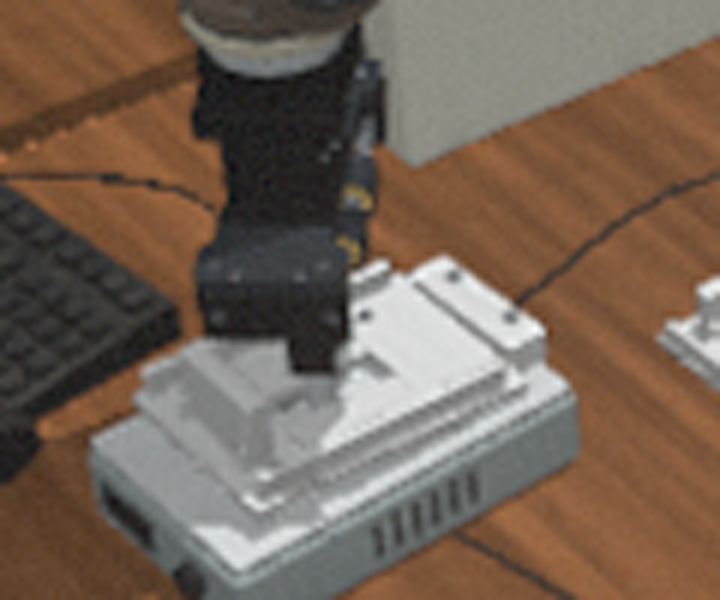

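Not down yet after 43°. I'll continue in small steps.

```bash

for i in 1 2; do python3 -m handwheel '[{"travel":[0,0,0],"roll":-1},{"travel":[0,0,0],"roll":-2},{"travel":[0,0,0],"roll":-2},{"travel":[0,0,0],"roll":-2}]'
python3 - <<'E'
from h import *
S,R,y=tool();print(y,S['moment'],S['ft_force'])
E
done
python3 - <<'E'
from h import *
im,p=snap('scene','s13.png');cv2.imwrite('pics/s13z.png',cv2.resize(im[110:210,200:320,::-1],None,fx=6,fy=6,interpolation=cv2.INTER_CUBIC))
E
```

```text
t: 19.85
eef_pos: [526.5, 98.5, 91.5]
tcp_rot: [1.192, 1.57, 0.48]
ft_force: [-0.8, 4.3, 6.4]
opening: 0.171
49.20765673286619 [0.68665647 0.11611998 0.05880855] [-0.80325707  4.29831514  6.44558109]
t: 20.25
eef_pos: [526.5, 98.6, 91.5]
tcp_rot: [1.235, 1.57, 0.488]
ft_force: [0.3, 3.8, 5.1]
opening: 0.172
47.20871061917529 [0.73907784 0.14499901 0.03941261] [0.3371691  3.80086573 5.08422487]
```

View pics/s13z.png

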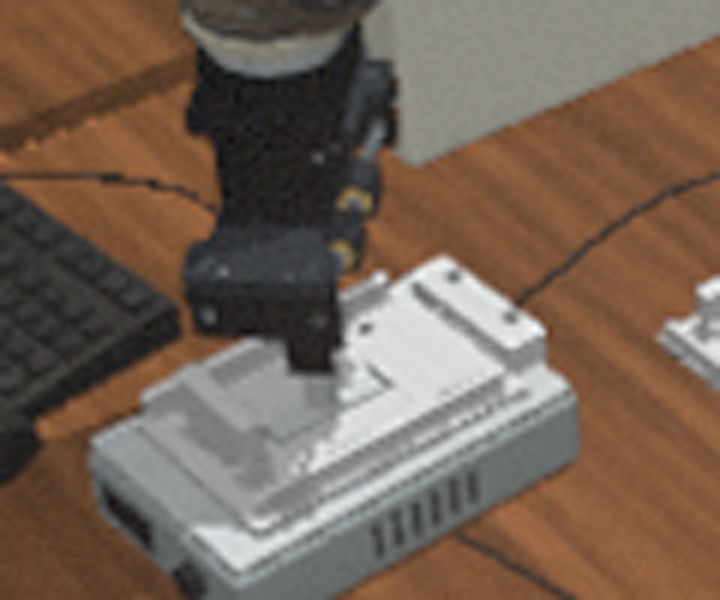

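It dropped: the tail corner went from (262,510) to (260,530). I'll let go, withdraw and check.

```bash

python3 -m handwheel '[{"travel":[0,0,0],"roll":0},{"travel":[0,0,0],"roll":0},{"travel":[0,0,0],"roll":0}]' 0.05
python3 -m handwheel '[{"travel":[0,0,25],"roll":0},{"travel":[0,0,60],"roll":0},{"travel":[0,0,100],"roll":0},{"travel":[15,0,130],"roll":5},{"travel":[35,0,150],"roll":12},{"travel":[50,0,160],"roll":20},{"travel":[60,0,160],"roll":28},{"travel":[65,0,160],"roll":34}]'
python3 -m handwheel '[{"travel":[0,0,0],"roll":6},{"travel":[0,0,0],"roll":10},{"travel":[0,0,0],"roll":10},{"travel":[0,0,0],"roll":10}]'
python3 - <<'E'
from h import *
im,p=snap('scene','s14.png');cv2.imwrite('pics/s14z.png',cv2.resize(im[120:220,200:320,::-1],None,fx=6,fy=6,interpolation=cv2.INTER_CUBIC))
im,p=snap('wrist','w14.png');np.save('pics/w14T.npy',p['world_from_camera'])
cv2.imwrite('pics/w14z.png',cv2.resize(im[20:260,200:480,::-1],None,fx=2.5,fy=2.5,interpolation=cv2.INTER_CUBIC))
E
```

```text
t: 20.6
eef_pos: [526.1, 98.0, 90.9]
tcp_rot: [-2.0, 1.571, -2.747]
ft_force: [0.6, 0.0, 1.0]
opening: 0.369
t: 21.4
eef_pos: [591.9, 98.0, 251.0]
tcp_rot: [-0.133, 1.57, -0.282]
ft_force: [0.2, -0.6, -0.2]
opening: 0.475
t: 21.8
eef_pos: [591.1, 98.1, 250.8]
tcp_rot: [3.062, 1.571, 3.08]
ft_force: [-0.2, -0.5, -0.5]
opening: 0.478
```

View pics/s14z.png

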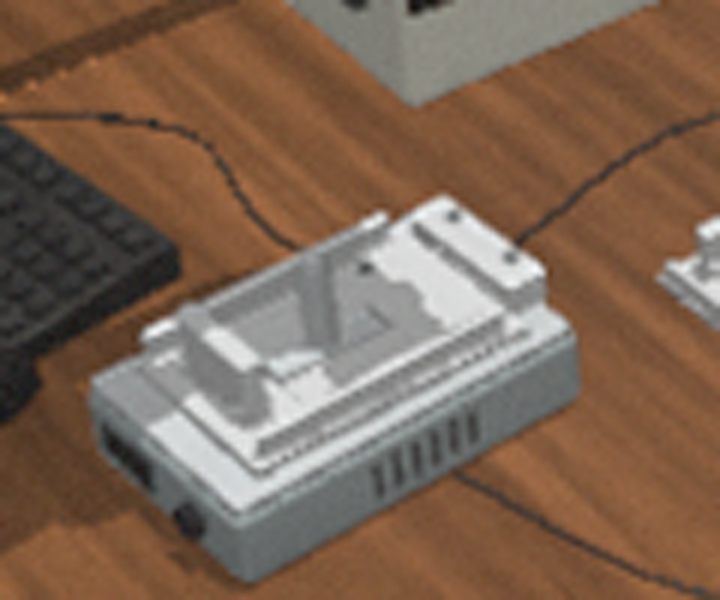

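View pics/w14z.png

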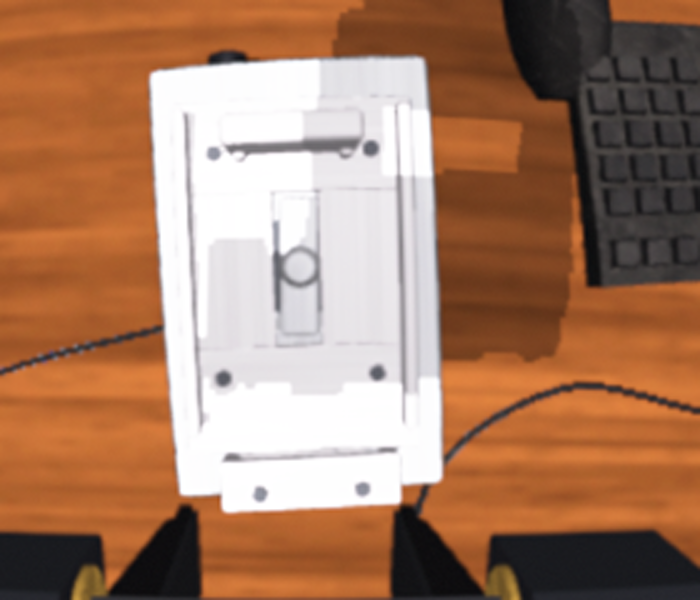

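The key bar lies inside the slot and the platform looks flat. Next, a numeric check.

```bash
python3 - <<'E'
from h import *
p=optics.camera_params('wrist');p['world_from_camera']=np.load('pics/w14T.npy')
W=lambda u,v,z:onz(p,200+(u+.5)/2.5-.5,20+(v+.5)/2.5-.5,z,True).round(1)
d=lambda a,b:np.degrees(np.arctan2(*(b-a)[1::-1]))
s=[W(*q,63) for q in [(274,191),(320,191),(322,344),(277,344)]];m=np.mean(s,0);print('slot',m,d(s[0],s[3]),d(s[1],s[2]),np.linalg.norm(s[3]-s[0]))
h=W(299,267,121);print('hub',h)
c=[W(*q,55) for q in [(151,72),(425,56),(441,482),(180,496)]];print(c,d(c[0],c[3]),d(c[1],c[2]),np.mean(c,0))
ps=optics.camera_params('scene')
a=np.radians(4.3);f=lambda x,y,z:((np.array(proj(ps,[526+x*np.cos(a)-y*np.sin(a),98.3+x*np.sin(a)+y*np.cos(a),55+z]))-[200,120]+.5)*6-.5).round(0)
print('scene pred near tail bottom,top; left tail top; lip corner; deck near corner',f(-80,-55,0),f(-80,-55,8),f(-80,55,8),f(88,-41,21),f(-104,-68,0), f(-67,-30,48),f(-53,-30,48))
S=env.state();print(S['t'],S['ft_force'])
E
```

```text
slot [526.45  98.    63.  ] 2.0194658425935987 2.0194658425935987 70.94406247178128
hub [525.6  98.1 121. ]
[array([431.6,  26.5,  55. ]), array([421.4, 156. ,  55. ]), array([629.6, 171.2,  55. ]), array([639.3,  41.3,  55. ])] 4.075814586901228 4.175569124418473 [530.475  98.75   55.   ]
scene pred near tail bottom,top; left tail top; lip corner; deck near corner [256. 481.] [254. 469.] [127. 360.] [505. 287.] [231. 517.] [236. 370.] [260. 357.]
21.9 [ 0.23117387 -0.59427328  0.08233921]
```

```bash
python3 - <<'E'
import cv2
a=cv2.imread('pics/s14.png');cv2.imwrite('pics/s14q.png',cv2.resize(a[160:205,205:300],None,fx=8,fy=8,interpolation=cv2.INTER_CUBIC))
E
```

```text
(no output)
```

View pics/s14q.png

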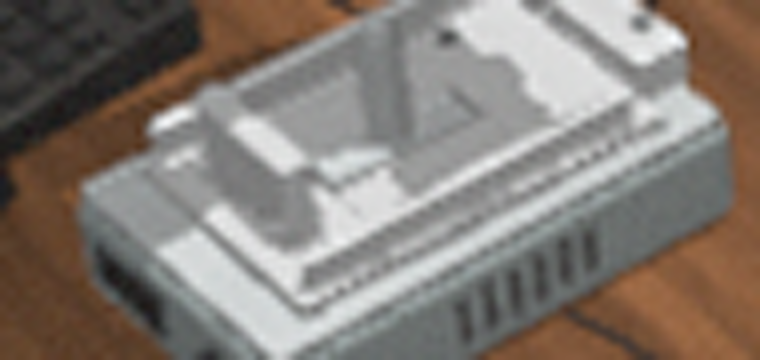

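View pics/s14.png

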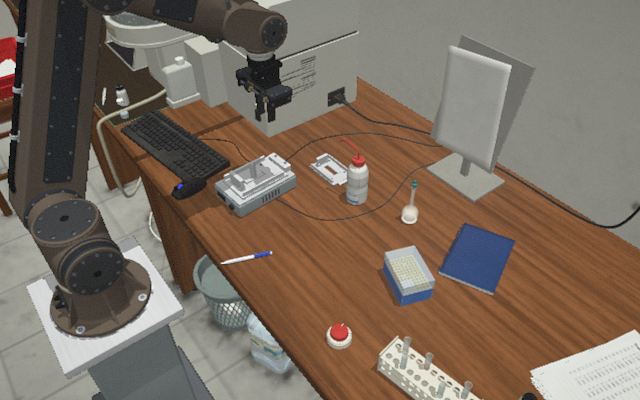

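```bash
python3 - <<'E'
from h import *
print(job.job_done())
E
```

```text
the job is handed in; nothing more can be done
None
```

The platform is back on the mixer, flat and fully home with the key in its slot, and I handed the job in at about 21.9 s of the 64 s allowed.

**How it was done:**
1. I gripped the upright plate across its width. The platform sagged only about 2° by itself, so I gave it a few quick vertical strokes. That brought it to about 20° nose-down.
2. I fed the tongue under the lip with the spigot through the slot, swung the platform down onto the key and let go.
3. I gripped the spigot and turned it clockwise. The platform had not dropped at 43° but had by 47°. I then released and withdrew.

**Last checks:**
- **Centring:** the slot centre is within about 1 mm of the hub axis.
- **Yaw:** the platform is about 2° off the mixer's x, against a limit of 5.7°.
- **Flatness:** the tail corner appears where a flat platform would put it, once the same camera offset of about 1 mm seen on the mixer's own corner is allowed for.
- **Tongue and key:** the final pictures show the key bar inside the slot and the plate's far edge at the lip. The tongue end itself is hidden, so its position is inferred from the slot position.
- **Contact and bystanders:** the gripper is clear and reads no contact force. By eye in the last scene picture, the wash bottle, tip box and timer stand where they were.

No check failed. The one mismatch was the spigot needing up to 4° more turn than the 43° I had measured.

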